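# Pack away the bronzes: shut the box and pin the hold-down bar over it

### The job

Packing up the stall: shut the blue box over the bronze figures until the lid lies fully down. Then pull up the red plunger knob on the green sliding section, slide the section along the steel tube towards the box to the next hole so that its black rung comes over the lid, and let the pin drop fully home. Finish while still gripping the knob, holding the pin home in that hole; leave all the other goods where they are.

Things in the scene. Friction and masses are not known exactly. Their poses are not given: they have to be found in the camera images.
- rack: Plywood carrying board, 370 x 270 mm, 18 mm thick, fixed. Origin on the table under its middle (5 mm off centre). x runs along the steel tube from the robot's end towards the box, z is up. The tube, 30 mm square, lies along y = 0 from x = -170 to 17 mm, top face 54 mm above the table, with 12 mm holes in its top at x = -142, -97, -52 (where the pin starts) and -7 mm.
- curio_box: Open blue box with red lining, fixed on the board: 150 mm along rack x (rack x = 25 to 175 mm), 220 mm along y, 65 mm high, rim 83 mm above the table. Origin under its middle, axes as the rack's.
- next_hole (a point): Centre of the hole at rack x = -7 mm, at the tube's top face: the next hole towards the box from where the pin stands at the start. All axes as the rack's.
- knob (a point): Middle of the red plunger knob: upright cylinder, 28 mm across, 24 mm high, on the pin's axis, 92 mm above the table when home. Under it a steel barrel, 23 mm across or less, on the green section (top 57.5 mm above the table). Both sides (rack y) are free for 60 mm. Towards the box, 21 mm from the axis, stands a green plate 110 mm wide, 80 mm above the table, with two rods up to the rung.
- plunger (a joint): How far the pin is pulled up, m: 0 = home, 0.014 = upper stop. A spring presses it down, 5.4 N at home and 0.45 N more per mm. The 10 mm pin has a round tip 9 mm deep in the hole: pulled over 9 mm it is clear. Let go between holes it rides on the tube and drops into the next hole that comes under it, also when 3 mm off centre.
- section (a joint): Slide of the green section along the tube, m, growing along rack +x: 0 = the hole it starts in, 0.045 = the next hole towards the box (1 mm of play either way), stops at -0.075 and 0.049. It carries the plunger, knob and rung along. About 3 N of friction with the pin clear; locked with the pin in a hole.
- rung (a point): Middle of the black rubber-covered rung: bar of 14 mm diameter, 150 mm long across the tube (rack y), on two steel rods of the section, 61 mm beyond the pin's axis towards the box. Its underside passes 2 mm above the shut lid; at the start it is clear of the lid's swing.
- lid (a joint): Opening angle of the box lid, rad: 0 = shut flat on the box; starts between 0.75 and 1.15. The hinge is stiff: the lid stays at any angle, and it takes about 0.2 Nm to turn (2 N near its free edge).
- lid_hinge (a point): On the lid's hinge line, which runs along rack y at the box's far side (rack x = 175 mm), 83.5 mm above the table, at mid width; level with the lid's inner face.
- lid_edge (a point): Middle of the lid's free edge, on its outer face. The lid is a plate 150 mm from hinge to free edge, 220 mm wide, 8 mm thick; shut, its outer face is 91.5 mm above the table.
- figure0: Bronze figure lying in the box, 70 x 26 x 26 mm; origin under its middle.
- figure1: Another such figure in the box.
- figure2: Another such figure in the box.
- figure3: Another such figure in the box.
- coins: Stack of old coins standing on the board to the right of the tube's near end, 29 mm across, 21 mm high; origin under its middle. Leave alone.
- bangle: Bronze bangle lying on the board to the left of the tube's near end, 68 mm across, 8 mm high; origin under its middle. Leave alone.
- teapot_red: Red clay teapot on the cloth, 88 mm high, 155 mm from spout to handle; origin under its middle. Leave alone.
- teapot_brown: Dark brown clay teapot on the cloth, 97 mm high, 170 mm from spout to handle; origin under its middle. Leave alone.
- abacus: Dark wood abacus with green beads lying flat, 136 x 300 x 22 mm; origin under its middle. Leave alone.

How it is judged (in metres and radians):
On the way, in this order (a step that is already met when the one before it is completed fails the run):
1. the lid is shut while the section still stands in its first hole (value of joint lid below 0.04 rad and value of joint section below 0.01 m), for 0.1 s.
2. the fingers pull the plunger up, clear of the hole (value of joint plunger above 0.0075 m and contact force between the fingers and plunger above 1 N), for 0.05 s.
3. the section stands at the next hole with the pin home (value of joint section between 0.0425 and 0.0475 m and value of joint plunger below 0.0025 m), for 0.2 s.
At the end, for the whole second after the job is handed in: The lid is shut (under 0.04 rad), the section stands within 2.5 mm of the next hole, the pin is within 2.5 mm of fully home, and the fingers still hold the knob with more than 3 N (all of step 3 and value of joint lid below 0.04 rad and contact force between the fingers and plunger above 3 N); the arm keeps its last pose, push and grip.
It fails at once if other goods on the stall are moved more than 20 mm (distance of any of coins, bangle, teapot_red, teapot_brown, abacus from where it was at the start of the episode above 0.02 m).
It fails at once if a figure is taken out of or thrown about the box (distance of any of figure0, figure1, figure2, figure3 from where it was at the start of the episode above 0.04 m).
It also fails if it takes over 51 s, if anything falls off the work surface, if the arm or the gripper's body presses on something with over 40 N, if the wrist force passes 120 N, or if a joint passes its speed limit or range.

### The arm

A 7-joint arm with a two-finger parallel gripper is mounted at the origin on the work surface. World frame = base frame: x ahead of the robot, y to its left, z up, the work surface at z = 0. Lengths are in mm, angles in rad, forces in N, time in s.
With the tool pointing down it reaches from about 350 to 900 mm from the base axis. Payload 8.1 kg.
Tool frame: the origin (TCP) lies at the centre of the arm's flange, where the gripper is bolted on; the fingertips stand 178 mm ahead of it and the grasp point (between the pads) lies 159 mm ahead of it; z points along the fingers, y is the line along which they close (so a half turn about z gives the same grasp; the last joint's range is limited). The gripper opens to 92 mm and grips with 3 to 60 N. Pads are 19 mm wide; open, the fingers measure 130 mm over their backs; the gripper's body (75 mm by 190 mm) begins 47 mm behind the grasp point.
Start: joints at [-1.334, 0.434, 0.025, 1.573, -0.012, 1.134, -0.075], TCP at [208.335, 589.262, 404.742] pointing down, gripper open.
Joint ranges: [-2.62, 2.62], [-0.44, 2.09], [-1.27, 1.32], [0.08, 2.57], [-1.32, 4.46], [0.12, 2], [-2.74, 2.74]. Speed limits (rad/s): [2.22, 2.22, 3.01, 3.01, 3.14, 3.14, 3.14].

### API

Orientations are given as a unit quaternion [x, y, z, w].
In Python, from rig import ctrl gives the robot as it stands.
- The arm moves only by the tool inch_along, called after ">>>" as a command line: name --argument value ..., lists and objects as JSON in quotes. Schema: {"type":"object","properties":{"moves":{"type":"object","properties":{"aperture":{"type":"array","items":{"type":"number"},"minItems":1,"maxItems":5},"tx":{"type":"array","items":{"type":"number"},"minItems":1,"maxItems":5},"ty":{"type":"array","items":{"type":"number"},"minItems":1,"maxItems":5},"tz":{"type":"array","items":{"type":"number"},"minItems":1,"maxItems":5},"wx":{"type":"array","items":{"type":"number"},"minItems":1,"maxItems":5},"wy":{"type":"array","items":{"type":"number"},"minItems":1,"maxItems":5},"wz":{"type":"array","items":{"type":"number"},"minItems":1,"maxItems":5}},"additionalProperties":false,"required":["aperture","tx","ty","tz","wx","wy","wz"]},"force":{"type":"number"},"only":{"type":"string"},"quiet":{"type":"boolean"},"lines":{"type":"string"}},"required":["moves"],"additionalProperties":false}. moves is an object with one list for each field, all of the same length, 1 to 5, a row being the entries at one place: aperture (the finger opening in mm), tx, ty, tz (the shift in units of 20 mm), wx, wy, wz (a rotation vector in units of 0.2 rad); each row is the pose to reach, as a shift and turn from the pose commanded when the call began, along the tool's axes at that moment; what a row does not reach only later rows make up. A row lasts 1/8 s, in which the tool goes at most 62.5 mm and 0.188 rad, less where a joint would pass 70% of its speed; a pose out of reach is approached as far as the arm can. The fingers move at their own pace and stop on an object; force is the grip in N (left out, the last holds). Time passes only in rows, so rows that do not move let the fingers close. The tool returns the time, the measured TCP pose, the force, the opening and the grip force at its end. only (a regular expression) keeps the lines of the reply that match it, lines (a string "A,B") keeps lines A to B, and quiet returns only ok. Input that does not fit is refused with a message, and nothing moves.
- ctrl.sense(): the state, without advancing time (a new reading comes with each control period).
- ctrl.grab_frame(name): name is "scene" or "top"; returns the picture (480x640x3 uint8, red, green, blue); there is no depth.
- ctrl.camera_params(name): a dict with "fx", "fy", "cx", "cy" (pixels), "position" and "orientation" of the camera in the world. Camera axes: x right, y down, z forward; pixel columns grow to the right and rows downward; lengths in mm; the calibration is good to about 2 mm. A picture is of the moment at which its call begins. camera_params takes no time and is no camera call.
- ctrl.finish_job(): hands the job in; it is judged then, once.
The state is a dict: "clock": time; "joint_pos": joint angles; "qvel": joint speeds; "tau": joint torques, N m; "tcp_pos": TCP position; "tool_rot": TCP orientation; "contact_force": force on the tool from outside, world axes, zero at the start; "moment": the same for the moment, N m; "gripper_width": finger opening in mm; "finger_force": force on a finger pad.
Only numpy, scipy, OpenCV 4.12 (cv2) and the standard library are available. Lean on these libraries where they do the work, as an engineer would, in place of code of your own. Each camera call takes 0.05 s, during which the arm holds its last target. There are 200 camera calls.

## Working session

There is one attempt and no reset: what is moved stays moved. The work goes in short steps, Python scripts to look and compute and a tool call to move; the robot and the scene stay as the last step left them, time stands still between calls to the robot, and variables do not carry over. Pictures are saved under pics/ and viewed, at most 10 in all, crops included, and the job is handed in when it is done.

```bash
ls; mkdir -p pics; python3 - <<'E'
from rig import ctrl
import cv2
for n in("scene","top"):
    cv2.imwrite(f"pics/{n}0.png",ctrl.grab_frame(n)[:,:,::-1]); print(ctrl.camera_params(n))
print(ctrl.sense())
E
```

```text
pics
rig.py
{'fx': 454.53080509137476, 'fy': 454.53080509137476, 'cx': 318.9942358740647, 'cy': 242.35315542719815, 'position': array([1164.23204354,  572.67515668,  679.12701355]), 'orientation': array([ 0.33621145,  0.81978724, -0.4330202 , -0.16554227])}
{'fx': 620.2154062148533, 'fy': 620.2154062148533, 'cx': 314.4814835605254, 'cy': 244.4872820004654, 'position': array([ 282.21175033,  -32.455768  , 1414.35892424]), 'orientation': array([ 0.70779353, -0.69781891,  0.07698366, -0.07842576])}
{'clock': 0.1, 'joint_pos': array([-1.33361549,  0.43514016,  0.02498164,  1.57397687, -0.0116297 ,
        1.13400959, -0.07508683]), 'qvel': array([-3.52961373e-05, -2.38789944e-03, -1.50183680e-03, -2.08824427e-03,
       -1.43674660e-03,  1.44320411e-03,  1.12689728e-05]), 'tau': array([ 2.85862232e-03, -6.69126391e+01,  9.87810753e-01, -3.15145969e+01,
       -6.06113579e-02,  3.74983402e-02,  1.36977951e-04]), 'tcp_pos': array([208.26006985, 589.06817899, 404.04284437]), 'tool_rot': array([ 1.69111671e-01,  9.85596652e-01, -6.91175235e-04, -6.63383509e-05]), 'contact_force': array([ 0.02882611, -0.7694245 ,  1.06749996]), 'moment': array([-0.03169336, -0.0324394 ,  0.02782684]), 'finger_force': 0.0, 'gripper_width': 91.85946542888041}
```

View pics/scene0.png

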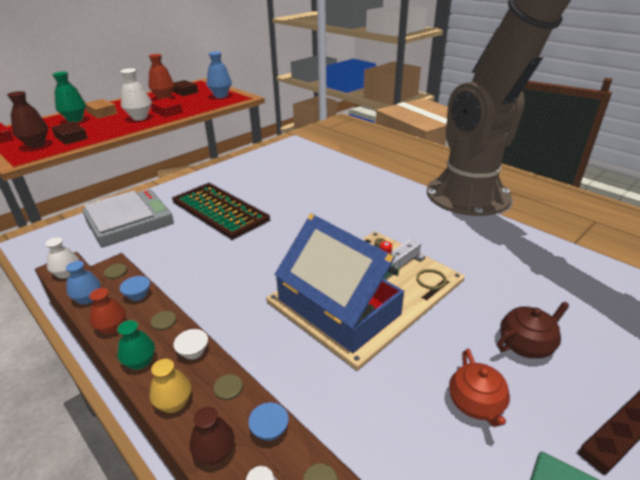

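View pics/top0.png

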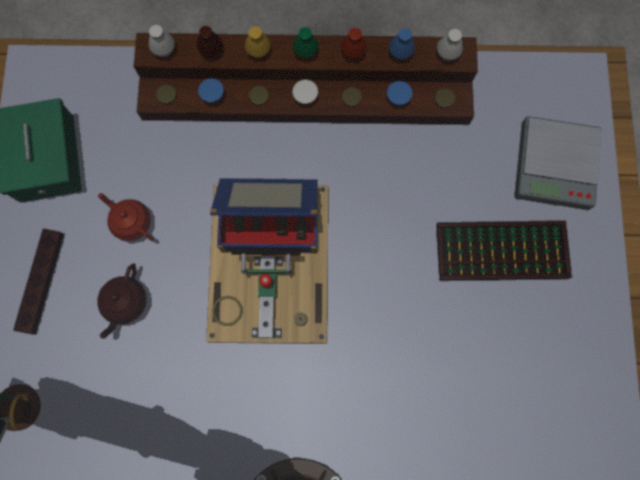

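The scene view shows the open blue box at about (335,285) and the knob at (387,245). In the top view the board spans (208..328, 185..343), the knob is at (266,281), and the lid's free edge is near row 215. Next I'll measure these.

```bash
cat > h.py <<'E'
import numpy as np, cv2
from scipy.spatial.transform import Rotation as R
from rig import ctrl
def ray(n,uv):
    c=ctrl.camera_params(n); d=R.from_quat(c["orientation"]).apply([(uv[0]-c["cx"])/c["fx"],(uv[1]-c["cy"])/c["fy"],1]); return c["position"],d
def onz(n,uv,z):
    p,d=ray(n,uv); return p+d*(z-p[2])/d[2]
def cross(a,b):
    p,d=ray("top",a);q,e=ray("scene",b); s=np.linalg.lstsq(np.c_[d,-e],q-p,rcond=None)[0]
    return (p+s[0]*d+q+s[1]*e)/2, np.linalg.norm(p+s[0]*d-q-s[1]*e)
E
python3 - <<'E'
from h import *
t=cv2.imread("pics/top0.png"); s=cv2.imread("pics/scene0.png")
hs=cv2.cvtColor(t,cv2.COLOR_BGR2HSV)
def big(m,k):
    m=cv2.morphologyEx(m,cv2.MORPH_CLOSE,np.ones((k,k))); c=max(cv2.findContours(m,0,2)[0],key=cv2.contourArea); return c
roi=np.zeros(hs.shape[:2],np.uint8); roi[170:355,195:345]=255
wood=cv2.inRange(hs,(10,60,60),(30,255,255))&roi
r=cv2.minAreaRect(big(wood,15)); print("board",r); print([onz("top",p,18)[:2].round(1).tolist() for p in cv2.boxPoints(r)])
red=cv2.inRange(hs,(0,140,60),(8,255,255))|cv2.inRange(hs,(172,140,60),(180,255,255))
rr=roi*0; rr[268:296,250:285]=255
c=big(red&rr,3); k=cv2.minEnclosingCircle(c); print("knob",k,onz("top",k[0],104))
h2=cv2.cvtColor(s,cv2.COLOR_BGR2HSV); red2=cv2.inRange(h2,(0,140,60),(8,255,255))|cv2.inRange(h2,(172,140,60),(180,255,255))
r2=np.zeros(h2.shape[:2],np.uint8); r2[235:256,370:400]=255
c=big(red2&r2,3); print("knob scene",cv2.boundingRect(c))
a=cv2.resize(t[170:350,195:345],None,fx=3.3,fy=3.3,interpolation=2); b=cv2.resize(s[205:365,260:410],None,fx=2,fy=2,interpolation=2)
o=np.zeros((594,800,3),np.uint8); o[:,:495]=a[:594]; o[:320,495:795]=b; cv2.imwrite("pics/c1.png",o)
E
```

```text
board ((267.12762451171875, 263.73626708984375), (118.92404174804688, 156.6421661376953), 0.5729386806488037)
[[369.9, 209.3], [735.4, 224.7], [736.4, -55.7], [371.0, -55.8]]
knob ((265.1938781738281, 279.6836853027344), 6.686578750610352) [496.92622208  76.61389315 104.        ]
knob scene (379, 241, 13, 12)
```

View pics/c1.png

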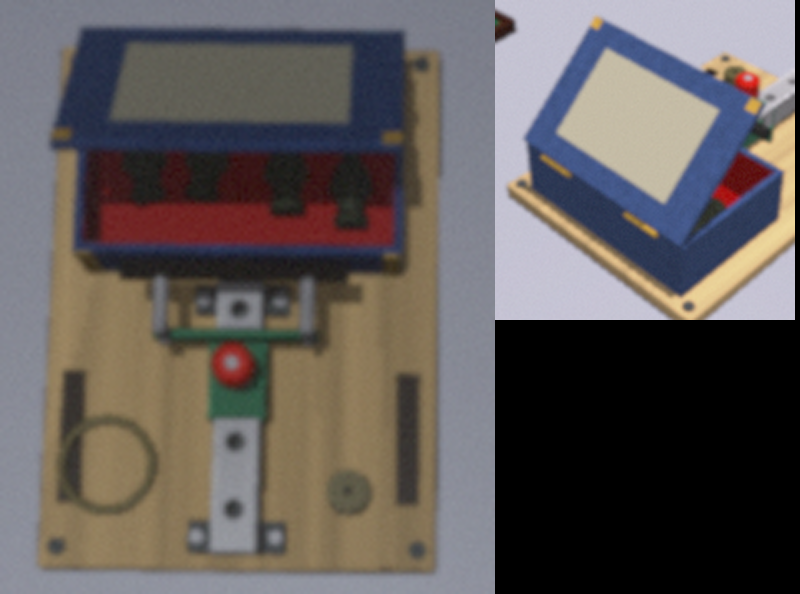

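Crop: tube holes at (235,508), (235,441) and (239,308), screws at (56,545), (418,550) and (421,63), and the lid's free edge along row ≈148 from (50,148) to (403,150). The rung sits just in front of the box at row ≈272.

```bash
python3 - <<'E'
from h import *
f=lambda p:(p[0]/3.3+195-.35,p[1]/3.3+170-.35)
g=lambda p:((p[0]-495)/2+260-.25,p[1]/2+205-.25)
H=[onz("top",f(p),54)[:2] for p in((235,508),(235,441),(239,308))]
print(np.round(H,1)); S=[onz("top",f(p),18)[:2] for p in((56,545),(418,550),(421,63))]; print("screws",np.round(S,1))
d=H[2]-H[0]; e=S[2]-S[1]; n=S[0]-S[1]
print([np.arctan2(*v[::-1]) for v in (d,e)], np.arctan2(-n[0],n[1]), np.linalg.norm(d))
print("knob",onz("top",f((233,362)),102))
print("edge corners", cross(f((52,147)),g((598,17))), cross(f((403,148)),g((761,100))))
print("hinge corners",cross(f((82,30)),g((527,137))), cross(f((404,30)),g((686,245))))
E
```

```text
[[408.1  76.2]
 [452.6  77.6]
 [542.9  77.8]]
screws [[384.7 199.5]
 [384.9 -45.6]
 [729.5 -43.7]]
[np.float64(0.011296079488704636), np.float64(0.005627102816290788)] 0.0005104574725111557 134.82377129649674
knob [497.98522333  76.67027157 102.        ]
edge corners (array([652.24818029, 120.5384579 , 262.89155044]), np.float64(151.94637044033416)) (array([585.21816567,  48.36469608, 134.57569301]), np.float64(186.18801828383963))
hinge corners (array([750.12050984, 125.59637917, 185.28537895]), np.float64(142.6444092482093)) (array([701.48234851,  50.36316746,  13.61670459]), np.float64(192.62736903586017))
```

```bash
python3 - <<'E'
from h import *
f=lambda p:(p[0]/3.3+195-.35,p[1]/3.3+170-.35)
g=lambda p:((p[0]-495)/2+260-.25,p[1]/2+205-.25)
print("edge corners", cross(f((52,147)),g((761,100))), cross(f((403,148)),g((598,17))))
print("hinge corners",cross(f((82,30)),g((686,245))), cross(f((404,30)),g((527,137))))
s=ctrl.sense(); print(R.from_quat(s["tool_rot"]).as_matrix().round(4))
E
```

```text
edge corners (array([616.88746946, 184.71594781, 191.56084684]), np.float64(1.9639043803791514)) (array([618.63830866, -30.93129864, 189.1096719 ]), np.float64(2.234083099837069))
hinge corners (array([724.57107297, 189.71220128,  90.60859995]), np.float64(6.0358728086016)) (array([726.97454651, -29.37189933,  92.27644145]), np.float64(5.334257455579505))
[[-9.428e-01  3.334e-01 -4.000e-04]
 [ 3.334e-01  9.428e-01 -1.300e-03]
 [-1.000e-04 -1.400e-03 -1.000e+00]]
```
Great. Rack origin (550.5,77), yaw ~0.006. Lid angle: atan2(190-83.5-~4.., 726-618) ~0.76. free edge at radius 150.

Everything fits: rack origin ≈ (550.5, 77), yaw ≈ 0.006, lid angle ≈ 0.75. I'll carry the closed fingers over the lid at about (632, 77).

The manual's scale: shifts go in units of 20 mm and turns go in units of 0.2 rad. Converting my numbers, -232 mm is -11.6, -184 mm is -9.2.

>>> inch_along --moves '{"aperture": [0,0,0,0,0],"tx": [-2,-4.4,-6.8,-9.2,-11.6],"ty": [-1.2,-2.6,-4.05,-5.5,-6.95],"tz": [0,0,0,0,0],"wx": [0,0,0,0,0],"wy": [0,0,0,0,0],"wz": [0,0,0,0,0]}' --force 20

```text
clock: 0.72
tcp_pos: [381.6, 379.2, 404.6]
tool_rot: [0.169, 0.986, -0.0, -0.0]
contact_force: [1.0, 1.0, 0.8]
gripper_width: 46.4
finger_force: 0.0
```

>>> inch_along --moves '{"aperture": [0,0,0,0,0],"tx": [-2.4,-4.8,-7.2,-9.6,-12],"ty": [-1.45,-2.9,-4.35,-5.8,-7.2],"tz": [0,0,0,0,0],"wx": [0,0,0,0,0],"wy": [0,0,0,0,0],"wz": [0,0,0,0,0]}'

```text
clock: 1.35
tcp_pos: [559.8, 163.6, 404.5]
tool_rot: [0.169, 0.986, -0.0, -0.0]
contact_force: [0.4, 0.6, -0.1]
gripper_width: 1.0
finger_force: 0.0
```

>>> inch_along --moves '{"aperture": [0,0,0,0,0],"tx": [-2,-4,-4.9,-4.9,-4.9],"ty": [-1.2,-2.4,-2.9,-2.9,-2.9],"tz": [0,0,0,0,0],"wx": [0,0,0,0,0],"wy": [0,0,0,0,0],"wz": [-0.4,-0.85,-1.3,-1.73,-1.73]}'

```text
clock: 1.98
tcp_pos: [632.0, 77.5, 404.2]
tool_rot: [-0.003, 1.0, 0.0, -0.001]
contact_force: [-0.7, 0.6, -0.7]
gripper_width: -0.2
finger_force: 0.0
```

```bash
python3 -c "
from h import *
s=ctrl.sense();print(s['joint_pos'].round(2),R.from_quat(s['tool_rot']).as_matrix().round(3),s['contact_force'])"
```

```text
[-0.32  0.45  0.17  1.55 -0.08  1.14  1.44] [[-1.    -0.005 -0.001]
 [-0.005  1.    -0.   ]
 [ 0.001  0.    -1.   ]] [-0.6875787   0.56655304 -0.65585991]
```

>>> inch_along --moves '{"aperture": [0,0,0,0,0],"tx": [0,0,0,0,0],"ty": [0,0,0,0,0],"tz": [1,2,3,3.75,4.5],"wx": [0,0,0,0,0],"wy": [0,0,0,0,0],"wz": [0,0,0,0,0]}'

```text
clock: 2.6
tcp_pos: [632.0, 78.1, 314.2]
tool_rot: [-0.003, 1.0, 0.0, 0.0]
contact_force: [0.4, 0.2, 1.4]
gripper_width: 0.3
finger_force: 0.7
```

>>> inch_along --moves '{"aperture": [0,0,0,0,0],"tx": [0,0,0,0,0],"ty": [0,0,0,0,0],"tz": [0.6,1.2,1.7,2,2.2],"wx": [0,0,0,0,0],"wy": [0,0,0,0,0],"wz": [0,0,0,0,0]}'

```text
clock: 3.22
tcp_pos: [632.0, 77.7, 270.4]
tool_rot: [-0.003, 1.0, -0.0, -0.0]
contact_force: [-0.8, -0.2, 0.6]
gripper_width: 0.7
finger_force: 0.5
```

>>> inch_along --moves '{"aperture": [0,0,0,0],"tx": [0,0,0,0],"ty": [0,0,0,0],"tz": [0.075,0.15,0.2,0.2],"wx": [0,0,0,0],"wy": [0,0,0,0],"wz": [0,0,0,0]}'

```text
clock: 3.72
tcp_pos: [631.9, 77.6, 269.6]
tool_rot: [-0.003, 1.0, 0.0, 0.001]
contact_force: [-11.1, -1.7, 25.6]
gripper_width: 0.8
finger_force: 12.8
```

```bash
python3 - <<'E'
from h import *
t=ctrl.grab_frame("top")[:,:,::-1]; s=ctrl.grab_frame("scene")[:,:,::-1]
o=np.zeros((400,800,3),np.uint8); o[:,:390]=cv2.resize(t[165:365,180:375],None,fx=2,fy=2); o[:,400:800]=cv2.resize(s[175:375,230:430],None,fx=2,fy=2); cv2.imwrite("pics/c2.png",o)
E
```

```text
(no output)
```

View pics/c2.png

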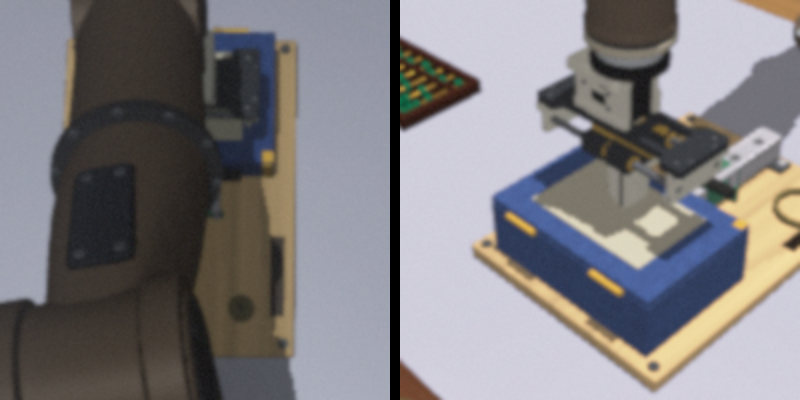

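Picture: the lid lies flat on the box and the tips press on it at z = 91.6 mm with 25 N. Now over to the knob.

In the tool's units: 133.5 mm is 6.675, -70 mm is -3.5.

>>> inch_along --moves '{"aperture": [0,60,60,60,60],"tx": [0,0,2,4.5,6.675],"ty": [0,0,0,0,0],"tz": [-1.5,-3.5,-3.5,-3.5,-3.5],"wx": [0,0,0,0,0],"wy": [0,0,0,0,0],"wz": [0,0,0,0,0]}' --force 30

```text
clock: 4.45
tcp_pos: [497.1, 76.8, 337.0]
tool_rot: [-0.003, 1.0, 0.0, 0.0]
contact_force: [0.4, 0.2, -0.2]
gripper_width: 36.0
finger_force: 0.0
```

>>> inch_along --moves '{"aperture": [60,60],"tx": [0,0],"ty": [-0.025,-0.025],"tz": [0,0],"wx": [0,0],"wy": [0,0],"wz": [0,0]}'

```text
clock: 4.7
tcp_pos: [499.4, 76.5, 337.4]
tool_rot: [-0.003, 1.0, 0.0, 0.001]
contact_force: [0.2, 0.4, -0.1]
gripper_width: 55.6
finger_force: 0.0
```

```bash
python3 - <<'E'
from h import *
s=ctrl.grab_frame("scene")[:,:,::-1]
cv2.imwrite("pics/c3.png",cv2.resize(s[160:340,270:470],None,fx=3,fy=3))
E
```

```text
(no output)
```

View pics/c3.png

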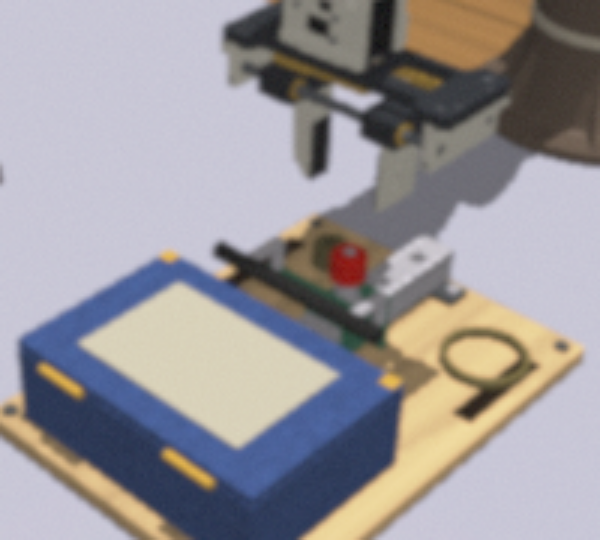

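The lid is shut and the fingers hang above the red knob, which sits at crop (348,263), i.e. pixel (386,247.7). I'll check its position quickly, then descend.

```bash
python3 -c "
from h import *
print(onz('scene',(385.8,247.4),92), cross((265.3,279.5),(385.8,247.4)))"
```

```text
[494.85945856  76.37796199  92.        ] (array([498.35333611,  77.88430932,  94.64550373]), np.float64(1.7427454464284777))
```

>>> inch_along --moves '{"aperture": [60,60,60,60,60],"tx": [0.025,0.025,0.025,0.025,0.025],"ty": [0,0,0,0,0],"tz": [1,2.25,3.25,4,4.275],"wx": [0,0,0,0,0],"wy": [0,0,0,0,0],"wz": [0,0,0,0,0]}'

```text
clock: 5.38
tcp_pos: [498.5, 76.3, 250.3]
tool_rot: [-0.003, 1.0, -0.0, -0.0]
contact_force: [-0.5, 0.2, -0.1]
gripper_width: 60.2
finger_force: 0.0
```

>>> inch_along --moves '{"aperture": [60,20,20,20,20],"tx": [0,0,0,0,0],"ty": [0,0,0,0,0],"tz": [0,0,0,0,0],"wx": [0,0,0,0,0],"wy": [0,0,0,0,0],"wz": [0,0,0,0,0]}' --force 30

```text
clock: 6.0
tcp_pos: [498.1, 76.9, 251.5]
tool_rot: [-0.003, 1.0, 0.0, 0.0]
contact_force: [-1.2, 1.0, 2.0]
gripper_width: 26.9
finger_force: 30.0
```

In the tool's units: -12.5 mm is -0.625, -11 mm is -0.55.

>>> inch_along --moves '{"aperture": [20,20,20,20,20],"tx": [0,0,0,0,0],"ty": [0,0,0,0,0],"tz": [-0.2,-0.4,-0.55,-0.625,-0.625],"wx": [0,0,0,0,0],"wy": [0,0,0,0,0],"wz": [0,0,0,0,0]}' --force 40

```text
clock: 6.62
tcp_pos: [498.0, 76.8, 263.7]
tool_rot: [-0.003, 1.0, 0.0, -0.0]
contact_force: [2.9, 5.2, -11.1]
gripper_width: 26.6
finger_force: 40.0
```

The knob rose 12 mm and the force matches the spring. Slide 45 mm towards the box.

>>> inch_along --moves '{"aperture": [20,20,20,20,20],"tx": [-0.4,-0.9,-1.4,-1.9,-2.25],"ty": [0,0,0,0,0],"tz": [0,0,0,0,0],"wx": [0,0,0,0,0],"wy": [0,0,0,0,0],"wz": [0,0,0,0,0]}'

```text
clock: 7.25
tcp_pos: [541.6, 77.1, 262.4]
tool_rot: [-0.003, 1.0, -0.0, -0.003]
contact_force: [-3.8, 3.5, -11.2]
gripper_width: 26.8
finger_force: 40.0
```

>>> inch_along --moves '{"aperture": [20,20],"tx": [0,0],"ty": [0,0],"tz": [0,0],"wx": [0,0],"wy": [0,0],"wz": [0,0]}'

```text
clock: 7.5
tcp_pos: [542.1, 77.0, 263.1]
tool_rot: [-0.003, 1.0, 0.0, -0.001]
contact_force: [-1.4, 5.0, -11.8]
gripper_width: 27.3
finger_force: 40.0
```

In the tool's units: 13 mm is 0.65, 11 mm is 0.55.

>>> inch_along --moves '{"aperture": [20,20,20,20,20],"tx": [-0.035,-0.035,-0.035,-0.035,-0.035],"ty": [0,0,0,0,0],"tz": [0.1,0.25,0.4,0.55,0.65],"wx": [0,0,0,0,0],"wy": [0,0,0,0,0],"wz": [0,0,0,0,0]}'

```text
clock: 8.12
tcp_pos: [543.5, 77.0, 251.4]
tool_rot: [-0.003, 1.0, 0.0, -0.0]
contact_force: [-3.4, 4.2, 11.9]
gripper_width: 27.0
finger_force: 40.0
```

>>> inch_along --moves '{"aperture": [20,20],"tx": [0,0],"ty": [0,0],"tz": [0.025,0.025],"wx": [0,0],"wy": [0,0],"wz": [0,0]}'

```text
clock: 8.38
tcp_pos: [544.0, 77.0, 251.5]
tool_rot: [-0.003, 1.0, 0.0, 0.001]
contact_force: [-3.7, 3.7, 6.1]
gripper_width: 26.7
finger_force: 40.0
```

The tool is back at its starting height, with the push now reacted upwards. I'll check the lock with a small tug back and a picture.

>>> inch_along --moves '{"aperture": [20,20,20],"tx": [0.1,0.1,0.1],"ty": [0,0,0],"tz": [0.025,0.025,0.025],"wx": [0,0,0],"wy": [0,0,0],"wz": [0,0,0]}'

```text
clock: 8.75
tcp_pos: [543.2, 76.9, 251.5]
tool_rot: [-0.003, 1.0, 0.001, 0.003]
contact_force: [1.0, 3.7, 5.7]
gripper_width: 27.0
finger_force: 40.0
```

>>> inch_along --moves '{"aperture": [20,20,20],"tx": [-0.08,-0.08,-0.08],"ty": [0,0,0],"tz": [0,0,0],"wx": [0,0,0],"wy": [0,0,0],"wz": [0,0,0]}'

```text
clock: 9.12
tcp_pos: [544.0, 76.9, 251.4]
tool_rot: [-0.003, 1.0, 0.0, 0.001]
contact_force: [-3.2, 3.2, 9.9]
gripper_width: 26.9
finger_force: 40.0
```

```bash
python3 - <<'E'
from h import *
print(ctrl.sense()["tcp_pos"])
s=ctrl.grab_frame("scene")[:,:,::-1]
cv2.imwrite("pics/c4.png",cv2.resize(s[180:330,300:460],None,fx=4,fy=4,interpolation=2))
E
```

```text
[543.98756175  76.92428427 251.43216156]
```

View pics/c4.png

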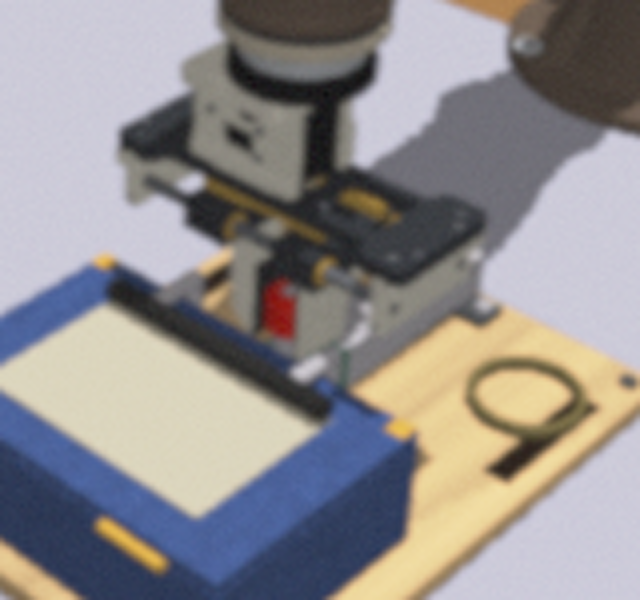

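The rung lies over the lid and the knob is held low between the pads. The tug was too weak to prove anything, so I'll tug harder.

In the tool's units: 5 mm is 0.25, 3 mm is 0.15.

>>> inch_along --moves '{"aperture": [20,20,20],"tx": [0.15,0.25,0.25],"ty": [0,0,0],"tz": [0,0,0],"wx": [0,0,0],"wy": [0,0,0],"wz": [0,0,0]}'

```text
clock: 9.55
tcp_pos: [540.5, 76.8, 251.5]
tool_rot: [-0.003, 1.0, 0.001, 0.004]
contact_force: [5.5, 4.1, 3.4]
gripper_width: 26.7
finger_force: 40.0
```

>>> inch_along --moves '{"aperture": [20,20,20,20],"tx": [-0.2,-0.2,-0.2,-0.2],"ty": [0,0,0,0],"tz": [0,0.015,0.015,0.015],"wx": [0,0,0,0],"wy": [0,0,0,0],"wz": [0,0,0,0]}'

```text
clock: 10.05
tcp_pos: [543.4, 76.9, 251.4]
tool_rot: [-0.003, 1.0, 0.001, 0.002]
contact_force: [-1.4, 4.0, 14.0]
gripper_width: 26.5
finger_force: 40.0
```

```bash
python3 - <<'E'
from h import *
c=ctrl.camera_params("scene")
def pj(p):
    q=R.from_quat(c["orientation"]).inv().apply(np.array(p)-c["position"]); return np.array([q[0]/q[2]*c["fx"]+c["cx"],q[1]/q[2]*c["fy"]+c["cy"]])
im=ctrl.grab_frame("scene"); h=cv2.cvtColor(im,cv2.COLOR_RGB2HSV)
m=cv2.inRange(h,(0,140,60),(8,255,255))|cv2.inRange(h,(172,140,60),(180,255,255)); w=np.zeros_like(m); w[235:285,355:385]=255
print(cv2.boundingRect(m&w))
for z in (80,89,104,113): print(z,pj((544+13.5,77+3,z)))
o=cv2.resize(im[:,:,::-1][235:285,345:405],None,fx=10,fy=10,interpolation=2); cv2.imwrite("pics/c5.png",o)
E
```

```text
(366, 250, 8, 14)
80 [368.2302817  264.68581984]
89 [368.40694518 261.34987165]
104 [368.70556306 255.71105043]
113 [368.88729022 252.27948431]
```

View pics/c5.png

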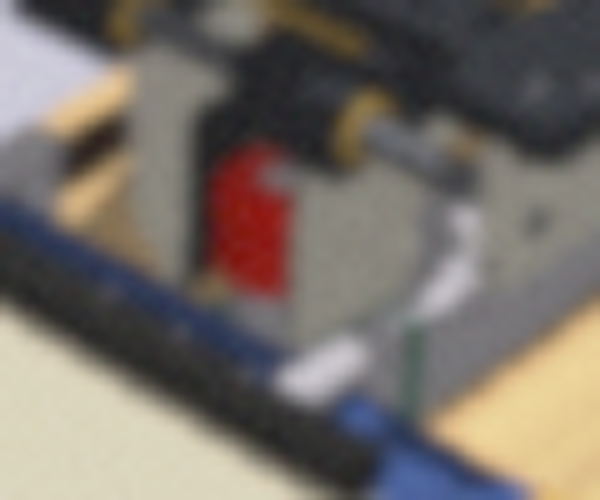

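The knob's lower edge is at row 264.5, which matches z = 80 mm (9 mm up it would be at row 261.3). So the pin is home and the knob is firmly gripped.

```bash
python3 -c "
from rig import ctrl
print(ctrl.finish_job())"
```

```text
the job is handed in; nothing more can be done
None
```

I handed the job in with the lid shut, the section moved to the next hole, the pin home by camera and force checks, and the knob still gripped at 40 N; the judge's result was not shown.

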